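# Fit the handle lever to an extraction-duct damper and shut it

## Robot

A 6-joint arm with a two-finger parallel gripper is mounted at the origin on the work surface. World frame = base frame: x ahead of the robot, y to its left, z up, the work surface at z = 0. Lengths are in m, angles in degrees, forces in N, time in s.
With the tool pointing down it reaches from about 0.325 to 0.85 m from the base axis. Payload 15.5 kg.
Tool frame: the origin (TCP) lies at the very end of the fingers, on their centre line; the grasp point (between the pads) lies arm.grip_depth behind it (arm.grip_depth is the distance from the TCP to the grasp point, in m); z points along the fingers, y is the line along which they close (so a half turn about z gives the same grasp; the last joint's range is limited). The gripper opens to 91 mm and grips with 3 to 60 N. Pads are 32 mm wide; open, the fingers measure 118 mm over their backs; the gripper's body (76 mm by 178 mm) begins 60 mm behind the grasp point.
Start: joints at [70.732, 28.281, 77.091, -0, 74.628, -5.472], TCP at [0.149, 0.607, 0.214] pointing down, gripper open.
Joint ranges: [-166.48, 166.48], [-47.26, 123.95], [12.59, 153.08], [-70.14, 250.14], [6.76, 159.57], [-176.63, 176.63]. Speed limits (degrees/s): [108.29, 108.29, 147.25, 172.46, 172.46, 172.46].

## Interface

Orientations are given as a 3x3 rotation matrix whose columns are the frame's x, y, z axes.
In Python, from rig import arm gives the robot as it stands. Calls block until the motion is done:
- arm.move_to(position, orientation): joint-space move of the TCP to a pose.
- arm.move_l(position, orientation=None, feed=0.15): straight line of the TCP; orientation=None keeps the orientation; feed is the mean speed in m/s.
- arm.move_joints(angles): joint-space move.
- arm.grip(opening): finger opening in m; the grip force is fixed at half the most; returns when the fingers have stopped.
- arm.sleep(seconds).
- arm.solve_ik(position, orientation): joint angles nearest the present ones, or None.
- arm.snapshot(name): name is "side" or "top"; returns the picture (420x560x3 uint8, red, green, blue); there is no depth.
- arm.get_calibration(name): a dict with "intrinsics" (3x3 intrinsics, pixels), "cam_to_world" (4x4, takes a point from camera to world coordinates). Camera axes: x right, y down, z forward; pixel columns grow to the right and rows downward; lengths in m; the calibration is good to about 2 mm. A picture is of the moment at which its call begins. get_calibration takes no time and is no camera call.
A pose or a line that the arm cannot do raises arm.Unreachable and nothing moves.
- arm.sign_off(): hands the job in; it is judged then, once.
Readings, each from a call of its own:
- arm.current_t(): time.
- arm.current_joint_positions(): joint angles.
- arm.current_dq(): joint speeds.
- arm.current_tau(): joint torques, N m.
- arm.current_ee_pos(): TCP position.
- arm.current_tool_rot(): TCP orientation.
- arm.current_force(): force on the tool from outside, world axes, zero at the start.
- arm.current_torque(): the same for the moment, N m.
- arm.current_width(): finger opening in m.
- arm.current_grasp_force(): force on a finger pad.
Only numpy, scipy, OpenCV 4.12 (cv2) and the standard library are available. Lean on these libraries where they do the work, as an engineer would, in place of code of your own. Each camera call takes 0.05 s, during which the arm holds its last target. There are 200 camera calls.

## Task

Fit the loose blue handle lever onto the damper's splined spindle: turn it until its slots match the splines, with the arm between the red and green stop pins, and slide it down fully home. Then swing the lever round until it rests against the red (shut) pin and let go. Do it gently, without forcing the lever, and leave the other things on the bench where they are.

Things in the scene. Friction and masses are not known exactly. Their poses are not given: they have to be found in the camera images.
- damper: Short bright round duct, 118 mm across its flanges, 200 mm long, lying along its own y on timber packs, fixed; origin on the bench under its middle, z up. On top a level grey plate, 106 x 176 mm (x -34 to 72, y -88 to 88 mm), top 122 mm above the bench. Stiff upright spindle at x = y = 0 (0.2 N m to turn). The lever bearing on damper or spindle with over 50 N would mark it.
- spindle_base (a point): On the spindle axis, at the top face of its round shoulder (40 mm across), 124 mm above the bench: the hub's underside rests here when fully home. Axes as the damper's: it does not turn with the spindle. A round 16 mm pilot nose reaches 30 mm above it (straight for 21 mm, then tapering to 8 mm across).
- spline_top (a point): On the spindle axis, at the top of 4 splines (a cross round the pilot, each 6 mm wide, 26 mm tip to tip, 14 mm high, from 124 to 138 mm above the bench). Axes as the damper's. The splines' angle is NOT measured: one points within 37 degrees either side of the damper's +x, the rest every 90. Feel for it: hub over the pilot, light push (5 to 10 N), turn until it drops in.
- red_pin (a point): Top centre of the red rubber-sleeved upright pin (SHUT stop), 10 mm thick, 134 mm above the bench, 80 mm from the spindle axis, 64 degrees from the damper's +x towards its -y. The arm passes above the pins while the hub rests on the spline tops, and meets them once it is home.
- green_pin (a point): Top centre of the green upright pin (open stop), like the red one, 64 degrees from the damper's +x towards its +y. The fitted arm belongs between the two pins, over the damper's +x side.
- lever_hub (a point): Centre of the steel hub of the loose lever, which lies flat on the bench with the hub's axis upright; x points along the arm, z up. Lever about 0.35 kg, balanced near the hub. Hub 42 mm across, 34 mm tall: this point is 17 mm above its underside. Flat blue arm, 18 mm wide, 10 mm thick, along the underside. Grip the hub across its sides, square to the arm; it goes on as it lies.
- lever_bore (a point): Centre of the hub's upper mouth, 34 mm above its underside; axes as lever_hub. The bore goes straight through: 18 mm round, with 4 slots 7 mm wide, 29 mm across opposite slot ends, one slot towards the arm, the rest every 90 degrees. Play: 0.5 mm each side of a spline, 1 mm round the pilot.
- lever_knob (a point): Centre of the upright red round knob at the end of the lever's arm: 22 mm across, 33 mm tall, its foot level with the hub's underside; 110 mm along +x from the hub's axis, this point 16 mm above the hub's underside.
- shut_point (a point): Where the knob's centre (point lever_knob) lies when the lever is fully home and its arm touches the red pin: 110 mm from the spindle axis, 54 degrees from the damper's +x towards its -y, 140 mm above the bench.
- grease_can: Bystander: yellow closed can, 60 mm across, 75 mm tall, loose; origin at the centre of its underside.
- wood_block: Bystander: pale timber packing block 50 x 90 x 40 mm, loose; origin at the centre of its underside.
- spare_collar: Bystander: brass collar ring 56 mm across, 16 mm tall, loose; origin at the centre of its underside.
Things that resemble listed ones, but are neither listed nor needed, are in the scene too. What is shaped like the part that bears lever_hub but pink or turquoise is not meant.

How it is judged (in metres and radians):
On the way:
1. the lever is fully home on the splines (hub within 3 mm of the shoulder, on the axis, level) with its arm between the pins, not yet at the red pin (distance between lever_hub and spindle_base below 0.02 m and horizontal distance between lever_hub and spindle_base below 0.003 m and angle between lever_hub's own z axis and vertical below 0.09 rad and x of lever_knob in the frame of damper above 0.05 m and horizontal distance between lever_knob and shut_point above 0.012 m), for 0.1 s.
At the end, for the whole second after the job is handed in: The lever sits fully home (hub underside within 3 mm of the shoulder, axis within 3 mm of the spindle's, tilted less than 5 degrees), its knob within 8 mm of where it lies when the arm touches the red pin; it is released and at rest (distance between lever_hub and spindle_base below 0.02 m and horizontal distance between lever_hub and spindle_base below 0.003 m and angle between lever_hub's own z axis and vertical below 0.09 rad and horizontal distance between lever_knob and shut_point below 0.008 m and linear speed of lever below 0.02 m/s and contact force between the fingers and lever below 0.2 N).
It fails at once if the lever bears on the damper or its spindle with more than 50 N (contact force between lever and damper above 50 N).
It fails at once if a bystander is moved more than 20 mm (distance of any of grease_can, wood_block, spare_collar from where it was at the start of the episode above 0.02 m).
It also fails if it takes over 72 s, if anything falls off the work surface, if the arm or the gripper's body presses on something with over 40 N, if the wrist force passes 120 N, or if a joint passes its speed limit or range.

## Working session

There is one attempt and no reset: what is moved stays moved. The work goes in short steps, each a Python script; the robot and the scene stay as the last script left them, time stands still between calls to the robot, and variables do not carry over. Pictures are saved under pics/ and viewed, at most 10 in all, crops included, and the job is handed in when it is done.

```bash
mkdir -p pics; ls; python3 - <<'E'
from rig import arm
import cv2,numpy as np
np.set_printoptions(precision=4,suppress=True)
for n in("top","side"):
    im=arm.snapshot(n);cv2.imwrite(f"pics/{n}0.png",im[:,:,::-1])
    c=arm.get_calibration(n);print(np.array(c["intrinsics"]),np.array(c["cam_to_world"]))
print(arm.grip_depth,arm.current_t(),arm.current_width())
E
```

```text
pics
[[484.6756   0.     273.8692]
 [  0.     484.6756 206.6486]
 [  0.       0.       1.    ]] [[ 0.0213 -0.9762  0.2157  0.3202]
 [-0.9998 -0.022  -0.0006 -0.0488]
 [ 0.0053 -0.2156 -0.9765  1.131 ]
 [ 0.      0.      0.      1.    ]]
[[464.8218   0.     277.5495]
 [  0.     464.8218 207.202 ]
 [  0.       0.       1.    ]] [[ 0.9233 -0.1903  0.3336  0.1978]
 [-0.3841 -0.4573  0.8021 -0.8444]
 [-0.     -0.8687 -0.4953  0.6114]
 [ 0.      0.      0.      1.    ]]
0.0188 0.1 0.09094240850962666
```

View pics/top0.png

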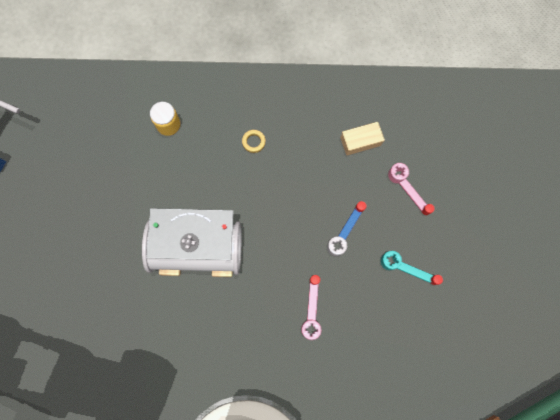

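View pics/side0.png

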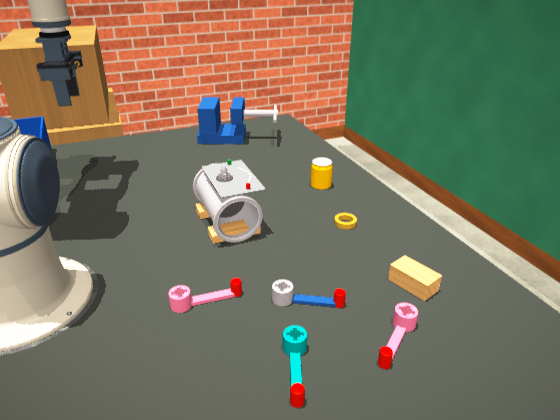

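Top view: the blue lever's hub is at (338,246) and its knob at (361,206). The look-alikes are the pink levers with hubs at (400,172) and (312,330), and the turquoise one at (392,261). I choose the grey hub with the blue arm. The damper's spindle is at about (190,242), the red pin at (224,227) and the green pin at (156,225). Next is one close crop plus the measurements.

```bash
cat > h.py <<'E'
import cv2,numpy as np
from rig import arm
np.set_printoptions(precision=4,suppress=True)
def ray(n,uv):
    c=arm.get_calibration(n);K=np.array(c["intrinsics"]);T=np.array(c["cam_to_world"])
    return T[:3,3],T[:3,:3]@np.linalg.solve(K,[uv[0],uv[1],1])
def onz(n,uv,z):
    o,d=ray(n,uv);return o+d*(z-o[2])/d[2]
def proj(n,p):
    c=arm.get_calibration(n);K=np.array(c["intrinsics"]);T=np.linalg.inv(np.array(c["cam_to_world"]))
    q=K@(T[:3,:3]@p+T[:3,3]);return q[:2]/q[2]
def blobs(im,lo,hi,box,amin=3):
    x0,y0,x1,y1=box
    m=cv2.inRange(cv2.cvtColor(im,cv2.COLOR_RGB2HSV),lo,hi)[y0:y1,x0:x1]
    n,l,s,c=cv2.connectedComponentsWithStats(m)
    return [(c[i]+[x0,y0],s[i]) for i in range(1,n) if s[i,4]>=amin]
E
python3 - <<'E'
from h import *
t=cv2.imread("pics/top0.png");s=cv2.imread("pics/side0.png")
f=lambda im,x,y,w,h:cv2.resize(im[y:y+h,x:x+w],(400,300),interpolation=cv2.INTER_CUBIC)
cv2.imwrite("pics/crop.png",np.vstack([np.hstack([f(t,310,190,80,60+0),f(t,150,200,88,66)]),np.hstack([f(s,265,270,88,66),f(s,192,150,80,60)])]))
T=t[:,:,::-1].copy();S=s[:,:,::-1].copy()
for n,im,bx in(("top",T,dict(lev=(320,195,380,262),dam=(140,200,245,280))),("side",S,dict(lev=(265,270,355,315),dam=(195,150,270,200)))):
  for k,b in bx.items():
    for col,lo,hi in(("red",(0,150,80),(8,255,255)),("green",(45,100,40),(85,255,255)),("blue",(100,150,60),(130,255,255))):
      for c,st in blobs(im,lo,hi,b): print(n,k,col,c,st)
E
```

```text
top lev red [360.6508 205.7937] [36  7 10  9 63]
top dam red [224.  226.5] [83 26  3  2  4]
top dam green [155.5833 224.75  ] [14 23  4  4 12]
side lev red [339.4271 297.3281] [ 69  18  12  20 192]
side lev blue [313.     300.0989] [ 27  24  43  13 364]
side dam red [247.5714 185.619 ] [51 33  4  6 21]
side dam green [228.7778 161.1111] [32  9  4  6 18]
```

View pics/crop.png

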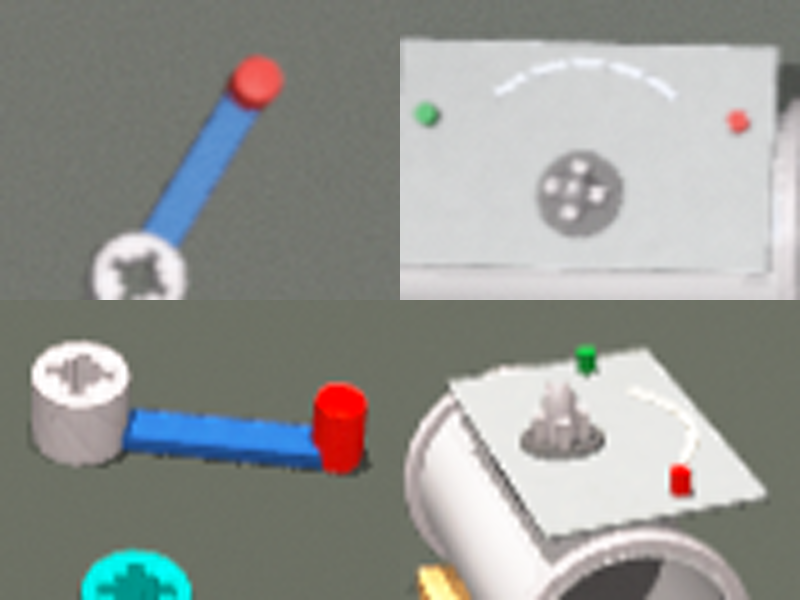

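The crop confirms the choice: grey hub, blue arm, red knob. It also shows the spline tips in the top view at crop pixels (578,167), (597,193), (569,212) and (551,186), so one spline lies roughly 11° from +x towards −y.

```bash
python3 - <<'E'
from h import *
t=cv2.imread("pics/top0.png")[:,:,::-1].copy();s=cv2.imread("pics/side0.png")[:,:,::-1].copy()
def face(im,b,cond):
    x0,y0,x1,y1=b;m=cond(cv2.resize(im[y0:y1,x0:x1],None,fx=8,fy=8,interpolation=cv2.INTER_CUBIC).astype(int)).astype(np.uint8)
    c=max(cv2.findContours(m,0,2)[0],key=cv2.contourArea);e=cv2.fitEllipse(cv2.convexHull(c))
    return (np.array(e[0])+.5)/8-.5+[x0,y0],np.array(e[1])/8
sat=lambda a:a.max(2)-a.min(2)
hub,hs=face(t,(325,233,352,260),lambda a:(a.min(2)>150)&(sat(a)<60))
sh,ss=face(t,(176,229,204,256),lambda a:(a.max(2)<165))
kn,ks=face(t,(350,196,373,217),lambda a:(a[...,0]-a[...,2]>70))
rp,_=face(t,(217,220,231,233),lambda a:(a[...,0]-a[...,2]>45))
gp,_=face(t,(149,218,163,231),lambda a:(a[...,1]-a[...,0]>35))
print("hub",hub,hs,"shoulder",sh,ss,"knob",kn,ks,rp,gp)
H=onz("top",hub,.034);Kn=onz("top",kn,.030);print("hub",H,"knob",Kn,np.linalg.norm((Kn-H)[:2]),np.degrees(np.arctan2(*(Kn-H)[1::-1])))
hs2=face(s,(268,275,298,308),lambda a:(a.min(2)>190))
print("side hub face",hs2,"pred",proj("side",H),"knob pred",proj("side",np.r_[Kn[:2],.0165]))
S=onz("top",sh,.124);R=onz("top",rp,.132);G=onz("top",gp,.132)
print("shoulder",S,"R",R,"G",G,"dist RG (.1438)",np.linalg.norm((R-G)[:2]))
u=(G-R)[:2];u/=np.linalg.norm(u);x=np.array([u[1],-u[0]]);M=((R+G)/2)[:2]
print("yaw",np.degrees(np.arctan2(x[1],x[0])),"spindle from pins",M-x*.0351,"R-S,G-S",np.linalg.norm((R-S)[:2]),np.linalg.norm((G-S)[:2]))
for p in(S,R,G):print("side proj",proj("side",p))
tips=[onz("top",((a-400+.5)/4.545+149.5,(b+.5)/4.545+199.5),.138)[:2] for a,b in((578,167),(597,193),(569,212),(551,186))]
tips=np.array(tips);print("tips mean",tips.mean(0));
for i,j in((2,0),(3,1)):
    d=tips[i^0]*-1+tips[j];print(np.linalg.norm(d),np.degrees(np.arctan2(d[1],d[0])))
E
```

```text
hub [337.4199 245.1869] [18.6197 19.1405] shoulder [189.2739 242.3543] [17.8329 18.9356] knob [360.8792 205.8509] [ 9.9175 10.5673] [223.861  226.2063] [155.2095 224.5564]
hub [ 0.4758 -0.1962  0.034 ] knob [ 0.5698 -0.2521  0.03  ] 0.10936684196070426 -30.709884725811353
side hub face (array([282.1811, 286.0952]), array([14.5203, 21.0723])) pred [281.5552 285.9428] knob pred [337.8777 298.2464]
shoulder [0.4621 0.1259 0.124 ] R [0.4966 0.0543 0.132 ] G [0.4969 0.1978 0.132 ] dist RG (.1438) 0.14358973475187398
yaw -0.12173449097187752 spindle from pins [0.4617 0.1261] R-S,G-S 0.07947971808911904 0.07992341012444912
side proj [223.6104 177.557 ]
side proj [247.1303 184.6159]
side proj [228.3805 160.7942]
tips mean [0.4623 0.1265]
0.020862871513525286 -7.863583607849911
0.021229300885247913 -97.41488276514333
```

Checks pass: pin spacing 143.6 mm (143.8 expected), pin radius 79.5–79.9 mm (80), hub to knob 109.4 mm (110). The side-view predictions agree to about 1 px. The spline sits at about −8°. Now the grasp.

```bash
cat >> h.py <<'E'
HUB=np.array([.4758,-.1962]);YAW=-30.7;SP=np.array([.462,.126])
SGN=1
def rot(yaw,sgn=None):
    a=np.radians(yaw);s=sgn or SGN
    y=s*np.array([-np.sin(a),np.cos(a),0]);z=np.array([0,0,-1.])
    return np.column_stack([np.cross(y,z),y,z])
def st(tag=""):
    print(tag,"t%.1f"%arm.current_t(),"p",np.array(arm.current_ee_pos()),"F",np.array(arm.current_force()).round(1),"Mz %.2f"%arm.current_torque()[2],"w %.4f"%arm.current_width(),"g %.1f"%arm.current_grasp_force())
E
python3 - <<'E'
from h import *
for s in(1,-1):
    for xy,z,yaw in((HUB,.006,YAW),(SP,.13,-8),(SP,.13,-60),(SP,.13,30)):
        q=arm.solve_ik([*xy,z],rot(yaw,s));print(s,yaw,None if q is None else np.array(q).round(0))
E
```

```text
1 -30.7 [-29.  37. 104.  -0.  39. -88.]
1 -8 [  8.  23. 103.  -0.  54. -74.]
1 -60 [  8.  23. 103.  -0.  54. -22.]
1 30 [   8.   23.  103.   -0.   54. -112.]
-1 -30.7 [-29.  37. 104.  -0.  39.  92.]
-1 -8 [  8.  23. 103.  -0.  54. 106.]
-1 -60 [  8.  23. 103.  -0.  54. 158.]
-1 30 [  8.  23. 103.  -0.  54.  68.]
```

```bash
python3 - <<'E'
from h import *
R=rot(YAW)
arm.move_to([*HUB,.28],R); arm.move_l([*HUB,.06],feed=.2); 
arm.move_l([*HUB,.007],feed=.06); st("down")
arm.grip(.030); st("grip")
arm.move_l([*HUB,.10],feed=.12); arm.sleep(.3); st("lift")
for n in("top","side"): cv2.imwrite(f"pics/{n}1.png",arm.snapshot(n)[:,:,::-1])
t=cv2.imread("pics/top1.png")[:,:,::-1].copy()
s=cv2.imread("pics/side1.png")[:,:,::-1].copy()
for n,im in(("top",t),("side",s)):
  for c,q in blobs(im,(0,150,80),(8,255,255),(280,100,420,320),20): print(n,c,q)
k=HUB+.11*np.array([np.cos(np.radians(YAW)),np.sin(np.radians(YAW))])
print(proj("top",np.r_[k,.123]),proj("side",np.r_[k,.1095]))
cv2.imwrite("pics/c1.png",cv2.resize(np.hstack([t[130:280,270:420],s[170:320,230:380]])[:,:,::-1],(800,400)))
E
```

```text
down t5.4 p [ 0.476  -0.1963  0.0072] F [-0.6 -0.   0.4] Mz 0.04 w 0.0912 g 0.0
grip t6.2 p [ 0.4758 -0.1962  0.007 ] F [0.1 0.2 0.7] Mz 0.09 w 0.0420 g 30.0
lift t7.5 p [ 0.4756 -0.1961  0.0996] F [ 0.2  0.3 -4.1] Mz 0.02 w 0.0418 g 30.0
side [335.98 101.38] [49  0 17  4 50]
side [327.4272 109.8835] [ 38   7  20   7 103]
side [342.0833 108.0833] [60  6  5  5 24]
side [336.6625 116.5625] [49 13 16  8 80]
side [318.7692 119.0641] [32 16 15  7 78]
side [342.5853 258.4147] [ 57 149  12  21 217]
[368.8568 196.164 ] [341.5115 258.9207]
```

View pics/c1.png

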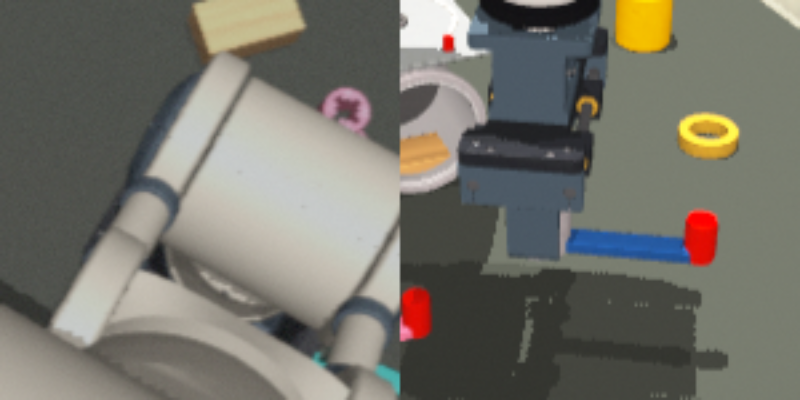

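The crop shows the lever held level: knob at side pixel about (342.6,258.4) against (341.5,258.9) predicted. Now over the spindle, and down with force-guarded steps.

```bash
cat >> h.py <<'E'
def F(n=3):
    f=[]
    for _ in range(n): f.append(arm.current_force()); arm.sleep(.02)
    return np.mean(f,0)
E
python3 - <<'E'
from h import *
arm.move_l([*HUB,.22],feed=.2)
arm.move_to([*SP,.22],rot(-8)); arm.move_l([*SP,.175],feed=.1); arm.sleep(.3)
f0=F(5);np.save("f0.npy",f0);st("hover");xy=SP.copy();z=.175
while z>.1312:
    z-=.001 if z<.163 else .003
    arm.move_l([*xy,z],feed=.03); d=F(2)-f0
    if abs(d).max()>1.5: print("z %.4f"%z,d.round(1),arm.current_ee_pos()[2].round(4),"Mz %.2f"%arm.current_torque()[2])
    if d[2]>7 or np.hypot(*d[:2])>8: break
st("end")
E
```

```text
hover t10.5 p [0.4621 0.1261 0.1753] F [-0.8 -0.7 -3.7] Mz 0.01 w 0.0415 g 30.0
z 0.1310 [-0.9  0.9  1.7] 0.131 Mz -0.00
end t20.7 p [0.462 0.126 0.131] F [-0.6  0.1 -1.6] Mz -0.00 w 0.0420 g 30.0
```

It dropped in with no side force at −8°. Next: seat lightly, then swing in small steps while watching the moment.

```bash
python3 - <<'E'
from h import *
f0=np.load("f0.npy");z=.131
for _ in range(4):
    d=F(2)-f0
    if d[2]>4: break
    z-=.0004; arm.move_l([*SP,z],feed=.02)
st("seated"); arm.sleep(.1)
yaw=-8
while yaw>-58:
    yaw-=3 if yaw>-47 else 1
    arm.move_l([*SP,z],rot(yaw),feed=.03); d=F(2)-f0; m=arm.current_torque()[2]
    if yaw%9==1 or yaw<-47: print(yaw,d.round(1),"Mz %.2f"%m)
    if abs(m)>.55 or np.hypot(*d[:2])>12 or abs(d[2])>15: print("stop",yaw,d,m);break
st("end")
s=arm.snapshot("side");cv2.imwrite("pics/side2.png",s[:,:,::-1])
E
```

```text
seated t21.1 p [0.4621 0.126  0.1309] F [-2.8 -1.   6.9] Mz -0.01 w 0.0418 g 30.0
-17 [-4.   2.8 10.9] Mz -0.03
-26 [-3.8  4.5  9.8] Mz 0.02
-35 [-3.3  6.1  9. ] Mz -0.03
-44 [-2.9  7.9  8. ] Mz 0.07
-48 [-2.8  9.3  7.7] Mz 0.18
-49 [-2.8  9.2  6.9] Mz 0.14
-50 [-3.   9.2  7.8] Mz 0.17
-51 [-2.5 10.   8. ] Mz 0.12
-52 [-2.5  9.5  8. ] Mz 0.11
-53 [-1.8  9.6  7.3] Mz 0.13
-54 [-2.2  9.6  7.1] Mz 0.17
-55 [-1.5 11.3  7.3] Mz 0.68
stop -55 [-1.5092 11.3442  7.3419] 0.676343765708594
end t27.1 p [0.4625 0.1269 0.131 ] F [-1.5 10.8  3.3] Mz 0.68 w 0.0415 g 30.0
```

Pin contact shows as a moment jump at −55°, where the stop is expected at about −54°. Release, retreat and check.

```bash
python3 - <<'E'
from h import *
arm.grip(.09); st("open"); p=np.array(arm.current_ee_pos())
arm.move_l([*p[:2],.25],feed=.12)
arm.move_to([.30,-.30,.30],rot(-54)); arm.sleep(.2)
t=arm.snapshot("top");s=arm.snapshot("side")
cv2.imwrite("pics/c3.png",cv2.resize(np.hstack([t[190:290,135:255],s[130:230,180:300]])[:,:,::-1],(800,333),interpolation=cv2.INTER_CUBIC))
a=np.radians(-54.1);k=SP+.11*np.array([np.cos(a),np.sin(a)])
print("pred knob",proj("top",np.r_[k,.155]),proj("side",np.r_[k,.1405]))
for n,im,b in(("top",t,(200,190,260,250)),("side",s,(220,150,300,215))):
  for c,q in blobs(im,(0,150,80),(8,255,255),b,4):print(n,c,q,onz(n,c,.155)-np.r_[k,.155] if n=="top" else "")
st()
E
```

```text
open t28.0 p [0.462  0.126  0.1306] F [-0.8  0.3 -0.3] Mz -0.02 w 0.0899 g 0.0
pred knob [231.8598 210.1115] [262.0703 182.1667]
top [232.3059 210.6706] [27 16 11 12 85] [-0.0012 -0.001   0.    ]
top [224. 226.] [23 35  3  3  7] [-0.0335  0.0147  0.    ]
side [262.7055 181.3425] [ 38  24  10  17 146] 
side [247.5789 185.8947] [26 34  4  5 19] 
 t31.1 p [ 0.3003 -0.2997  0.3   ] F [ 0.1 -0.   0.4] Mz -0.04 w 0.0901 g 0.0
```

View pics/c3.png

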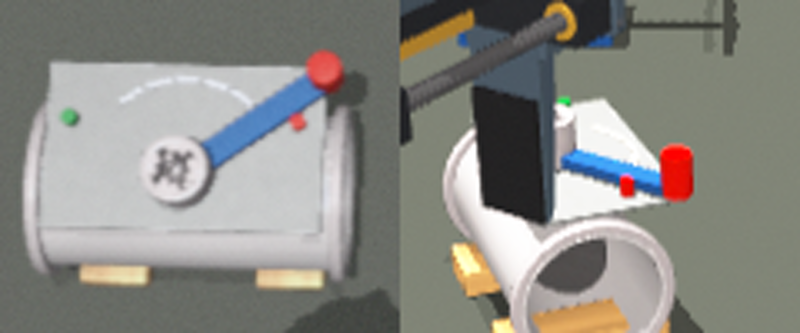

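The lever sits home with its arm against the red pin. The knob, at top pixel (232.3,210.7) and side pixel (262.7,181.3), is within about 2 mm of the shut point, and the gripper is clear.

```bash
python3 -c "
from rig import arm
print(arm.sign_off())"
```

```text
the job is handed in; nothing more can be done
None
```

The blue lever is fully home on the splines, resting against the red pin and released; I handed the job in at about 31 s, with no verdict returned.

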